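# Push a chipped glass block into the broken-glass bin under its spring flap

## Task

A chipped glass block lies on the loading ledge of the broken-glass bin. Broken glass is not picked up: push the orange spring flap well open with one fingertip and, holding it open, push the block along the ledge with the other fingertip until it drops into the bin behind the flap. Have the flap open before the block reaches it and keep it open until the block has dropped, then take the hand away so that the flap springs shut, leaving the bottles and the flask alone.

Things in the scene. Friction and masses are not known exactly. Their poses are not given: they have to be found in the camera images.
- bin: The bench-top broken-glass bin, fixed: clear walls, white loading ledge towards the robot, yellow top deck. Origin: on the bench, below the middle of the sill. Its axes: x from the ledge into the bin, y left along the sill, z up. Here and below 'bin' sizes are in mm in this frame. Inside floor z 6, front wall under the sill, back wall x 131, side walls y +-118; yellow deck x 78 to 135, top z 169.
- sill (a point): Middle of the sill, the ledge's inner edge, 120 above the bench (bin 0, 0, 120). The ledge is flat, bin x -82 to 0, y -120 to 120, top z 120, with rims 6 high and 6 wide along its two ends (y +-117). Behind the sill is the opening, bin x 0 to 78, y -105 to 105, covered by the flap; sloping yellow rails 10 wide beside it at y +-115.
- flap_hinge (a point): Middle of the flap's hinge line, bin x 78, z 165, along y (a steel pin). The orange flap plate is 87 long down the slope, 208 wide along the hinge, 4 thick. It hangs from the hinge at its upper, far edge; shut, it slopes down 30 degrees towards the robot to the sill.
- flap (a joint): The flap's angle in rad: 0 shut, 1.1 at its stop. Pushed away (bin +x) or down, it swings into the bin: its lower edge goes down and in, leaving a gap behind the sill, 33 mm wide at 0.5 rad and 52 mm at 0.75 rad. A spring always shuts it, no latch: 0.2 N m at the hinge when shut, 0.3 N m at 0.75 rad (about 8 N for a fingertip 40 mm from the hinge).
- block_center (a point): Centre of the chipped green glass block, 38 x 38 x 15 high, one 8 mm corner gone, about 50 g, lying flat, up to 17 degrees askew, on the ledge in front of the flap (centre 7.5 mm above the ledge). It slides freely and topples over the sill by itself once its centre has passed the sill by a few mm.
- flask: Conical flask, 76 across, 118 high, origin under its centre. Stands beside the bin; leave alone.
- blue_bottle: Blue bottle with a blue cap, 60 across, 145 high, origin under its centre. Stands beside the bin; leave alone.
- amber_bottle: Amber jar with a white cap, 56 across, 130 high, origin under its centre. Stands beside the bin; leave alone.
Not all that is in view belongs to the job. There is more than one size of the part that bears block_center; the job needs the largest.

How it is judged (in metres and radians):
On the way, in this order (a step that is already met when the one before it is completed fails the run):
1. a finger holds the flap open (0.3 rad or more) with the block still on the ledge (value of joint flap above 0.3 rad and contact force between the fingers and flap above 0.3 N and z of block_center in the frame of bin above 0.12 m), for 0.1 s.
2. the block has dropped below the ledge into the bin while a finger still holds the flap open (value of joint flap above 0.3 rad and contact force between the fingers and flap above 0.3 N and z of block_center in the frame of bin below 0.1 m and x of block_center in the frame of bin above 0 m), for 0.05 s.
At the end, for the whole second after the job is handed in: The block lies at rest inside the bin (its centre between the bin's walls and more than 40 mm below the ledge) and the flap is shut (under 0.04 rad) (value of joint flap below 0.04 rad and z of block_center in the frame of bin below 0.08 m and x of block_center in the frame of bin between 0 and 0.131 m and y of block_center in the frame of bin between -0.116 and 0.116 m and linear speed of block below 0.03 m/s); the robot touches nothing.
It fails at once if the block is lifted off the ledge (height (world z) of block_center above 0.14 m).
It fails at once if the block is pushed against the flap while the flap is shut or barely open (under 0.25 rad) (contact force between block and flap above 0.3 N and value of joint flap below 0.25 rad and z of block_center in the frame of bin above 0.1 m).
It fails at once if the block is knocked off the ledge onto the bench (height (world z) of block_center below 0.1 m and x of block_center in the frame of bin below -0.004 m).
It fails at once if a bottle or the flask is disturbed (moved over 20 mm) (distance of any of flask, blue_bottle, amber_bottle from where it was at the start of the episode above 0.02 m).
It also fails if it takes over 35 s, if anything falls off the work surface, if the arm or the gripper's body presses on something with over 40 N, if the wrist force passes 120 N, or if a joint passes its speed limit or range.

## Robot

A 6-joint arm with a two-finger parallel gripper is mounted at the origin on the work surface. World frame = base frame: x ahead of the robot, y to its left, z up, the work surface at z = 0. Lengths are in m, angles in degrees, forces in N, time in s.
With the tool pointing down it reaches from about 0.25 to 0.8 m from the base axis. Payload 3.9 kg.
Tool frame: the origin (TCP) lies midway between the tips of the shut fingers; the grasp point (between the pads) lies 19 mm behind it (bot.grip_depth is the distance from the TCP to the grasp point, in m); x points along the fingers, y is the direction in which the jaws open and shut, and the axes are right-handed (so a half turn about x gives the same grasp; the last joint's range is limited). The gripper opens to 85 mm and grips with 20 to 120 N. Pads are 22 mm wide; open, the fingers measure 114 mm over their backs; the gripper's body (76 mm by 85 mm) begins 54 mm behind the grasp point. The pads swing forward as they close: fully open they stand 13 mm farther back than shut.
Start: joints at [-65.374, 14.897, -7.913, 67.191, 0, 90], TCP at [0.219, -0.477, 0.231] pointing down, gripper open.
Joint ranges: [-159.42, 159.42], [-47.68, 98.78], [-73.54, 78.23], [-108.79, 121.32], [-90, 84.71], [-180, 180]. Speed limits (degrees/s): [147.25, 147.25, 180, 180, 180, 180].

## Interface

Orientations are given as a 3x3 rotation matrix whose columns are the frame's x, y, z axes.
In Python, from bench import readout, imaging, bot gives the robot as it stands. The module is installed in compiled form; this text tells all that it offers.
- The arm moves only by the tool send_rows, never from a script. Its argument "rows" is a list of rows, each a list of 7 numbers: the turn, a rotation vector about the world's x, y, z in degrees, then the shift along the world's x, y, z in cm, then the opening, from 0 (shut) to 1 (fully open). In form: [[rx, ry, rz, dx, dy, dz, gripper], ...]. A call has exactly 8 rows; each row shifts and turns the commanded pose from where the row before left it; what a row does not reach is not made up. A row lasts 1/12 s, in which the tool goes at most 41.7 mm and 7.16 degrees, less where a joint would pass 70% of its speed; a pose out of reach is approached as far as the arm can. A call with a gripper value outside its range is refused whole. The fingers move at their own pace and stop on an object; "newtons" is the grip in N (left out, the last holds). Time passes only in rows, so rows that do not move let the fingers close, or fill a call up. It gives the time, the measured TCP pose, the force and the opening at its end, in the units of the state.
- readout.observe(): the state, without advancing time (a new reading comes with each control period).
- imaging.get_image(name): name is "side" or "top" or "wrist"; returns a dict with "color" (480x640x3 uint8, red, green, blue), "range_z" (480x640 float32, m along the optical axis (not along the pixel's ray), 0 where there is no reading), "fx", "fy", "cx", "cy" (pixels), "T" (4x4, takes a point from camera to world coordinates). Camera axes: x right, y down, z forward; pixel columns grow to the right and rows downward; lengths in m; the calibration is good to about 2 mm. A picture is of the moment at which its call begins.
- bot.hand_in(): hands the job in, once; it reports no verdict.
The state is a dict: "time": time; "joints": joint angles; "joint_vel": joint speeds; "joint_torque": joint torques, N m; "ee_pos": TCP position; "tcp_rot": TCP orientation; "wrist_force": force on the tool from outside, world axes, zero at the start; "wrist_torque": the same for the moment, N m; "gripper_width": finger opening in m.
Only numpy, scipy, OpenCV 4.12 (cv2) and the standard library are available. Lean on these libraries where they do the work, as an engineer would, in place of code of your own. Each camera call takes 0.05 s, during which the arm holds its last target.

## Working session

There is one attempt and no reset: what is moved stays moved. The work goes in short steps, Python scripts to look and compute and a tool call to move; the robot and the scene stay as the last step left them, time stands still between calls to the robot, and variables do not carry over. Pictures are saved under pics/ and viewed, and the job is handed in when it is done.

Besides the shell and the picture viewer there is one more tool, called after ">>>" as name(argument=value, ...) on one line, values as JSON. send_rows: Moves the arm, as the interface text tells. Its arguments: {"type":"object","properties":{"rows":{"type":"array","items":{"type":"array","items":{"type":"number"}}},"newtons":{"type":"number"}},"required":["rows"]}

```bash
mkdir -p pics; python3 - <<'E'
from bench import readout, imaging, bot
import cv2,numpy as np
s=readout.observe();print(s)
for n in ["side","top","wrist"]:
    d=imaging.get_image(n);cv2.imwrite(f"pics/{n}0.png",d["color"][:,:,::-1]);np.savez(f"{n}0.npz",**d)
    print(n,d["fx"],d["cx"],d["cy"],d["T"].round(3).tolist())
E
```

```text
{'time': 0.0, 'joints': array([-6.53743206e+01,  1.49361026e+01, -7.98614494e+00,  6.71905495e+01,
        6.23743404e-04,  8.99989366e+01]), 'joint_vel': array([-0.11778409,  0.02211143,  0.05364296, -0.02099081, -0.01518464,
        0.021493  ]), 'joint_torque': array([ 6.50845845e-05, -4.05683720e+01,  2.53919917e+01,  1.88147411e-02,
        1.00244765e-04,  1.01680567e-05]), 'ee_pos': array([ 0.21847826, -0.47662503,  0.23045898]), 'tcp_rot': array([[-8.10428913e-04,  4.16704325e-01, -9.09041720e-01],
       [ 1.79416221e-03, -9.09039950e-01, -4.16705113e-01],
       [-9.99998062e-01, -1.96867817e-03, -1.09228926e-05]]), 'wrist_force': array([ 0.26743262, -0.1856127 , -0.52671633]), 'wrist_torque': array([ 0.02826931, -0.0219344 ,  0.02395608]), 'gripper_width': 0.08530807624264161}
side 505.2205451469092 315.5457263558608 241.95045017045163 [[0.931, -0.284, 0.228, 0.31], [-0.364, -0.704, 0.61, -0.53], [-0.013, -0.651, -0.759, 0.881], [0.0, 0.0, 0.0, 1.0]]
top 589.7660395850484 310.03913107859427 244.2681519775079 [[-0.008, -0.992, 0.129, 0.424], [-1.0, 0.007, -0.009, 0.053], [0.008, -0.129, -0.992, 1.083], [0.0, 0.0, 0.0, 1.0]]
wrist 337.59770671473126 319.5676562956911 243.97152339456463 [[0.417, -0.864, -0.281, 0.292], [-0.909, -0.397, -0.127, -0.444], [-0.001, 0.309, -0.951, 0.373], [0.0, 0.0, 0.0, 1.0]]
```

View pics/side0.png

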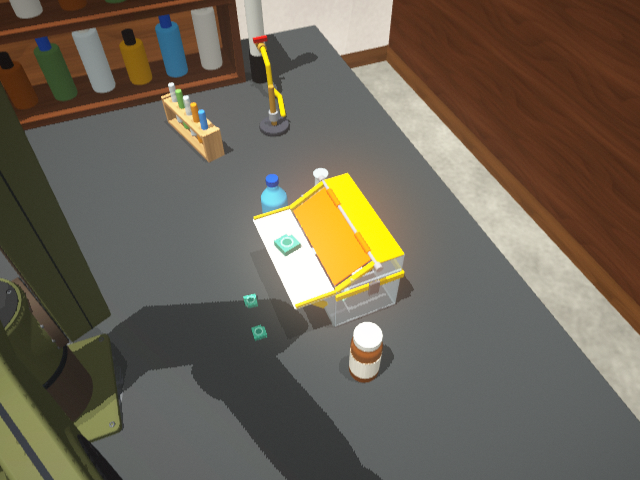

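View pics/top0.png

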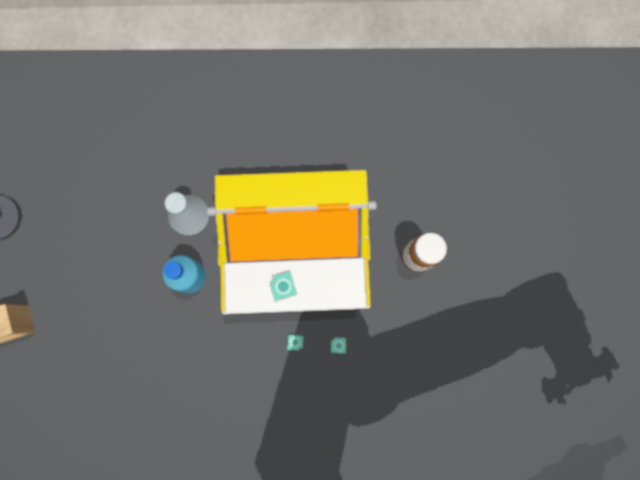

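The top view shows the ledge around (225–367, 260–313), with the block near (283, 286) left of the middle. The flap is at (228–358, 208–262). The flask and blue bottle are on the left, and the amber jar is on the right. I'll enlarge it.

```bash
python3 - <<'E'
import cv2,numpy as np
c=cv2.imread("pics/top0.png")[160:325,205:385]
cv2.imwrite("pics/topc.png",cv2.resize(c,None,fx=4.4,fy=3.6,interpolation=cv2.INTER_CUBIC))
d=np.load("top0.npz")
T=d["T"];Z=d["range_z"]
def P(u,v):
    z=Z[int(v),int(u)];return (T@[(u-d["cx"])/d["fx"]*z,(v-d["cy"])/d["fy"]*z,z,1])[:3]
# whole point cloud
v,u=np.mgrid[:480,:640];W=np.stack([(u-d["cx"])/d["fx"]*Z,(v-d["cy"])/d["fy"]*Z,Z,np.ones_like(Z)],-1)@T.T
np.save("topW.npy",W[...,:3])
W=W[...,:3]
bgr=cv2.imread("pics/top0.png");hsv=cv2.cvtColor(bgr,cv2.COLOR_BGR2HSV)
def rect(m,name):
    n,l,st,_=cv2.connectedComponentsWithStats(m.astype(np.uint8));i=1+st[1:,4].argmax();m=l==i
    p=W[m];print(name,m.sum(),"med",np.median(p,0).round(4));r=cv2.minAreaRect((p[:,:2]*1000).astype(np.float32));print(r);return p
w=(hsv[...,1]<60)&(hsv[...,2]>120)&(abs(W[...,2]-.12)<.012)
g=(hsv[...,0]>65)&(hsv[...,0]<95)&(hsv[...,1]>60)&(W[...,2]>.11)
rect(w,"ledge white");rect(g,"block")
y=(hsv[...,0]>20)&(hsv[...,0]<35)&(hsv[...,1]>120)&(abs(W[...,2]-.169)<.006);rect(y,"deck")
for n,u,v in [("bluecap",173,270),("flaskneck",176,203),("ambercap",430,248),("flap",290,235),("block",274,292),("ledge",330,285)]: print(n,P(u,v).round(4))
E
```

```text
ledge white 6502 med [0.4816 0.0608 0.1205]
((482.0031433105469, 69.37943267822266), (82.30289459228516, 234.9926300048828), 1.7380393743515015)
block 301 med [0.4799 0.0897 0.1354]
((458.9705810546875, 82.83406829833984), (84.76856231689453, 35.380592346191406), 17.754594802856445)
deck 4980 med [0.6305 0.0737 0.1695]
((630.6045532226562, 73.10260009765625), (55.35955047607422, 239.83506774902344), 1.7037098407745361)
bluecap [0.5065 0.263  0.1432]
flaskneck [0.6207 0.2664 0.1164]
ambercap [ 0.5403 -0.1511  0.1316]
flap [0.561  0.0762 0.1471]
block [0.4706 0.1024 0.1367]
ledge [0.482  0.012  0.1209]
```

View pics/topc.png

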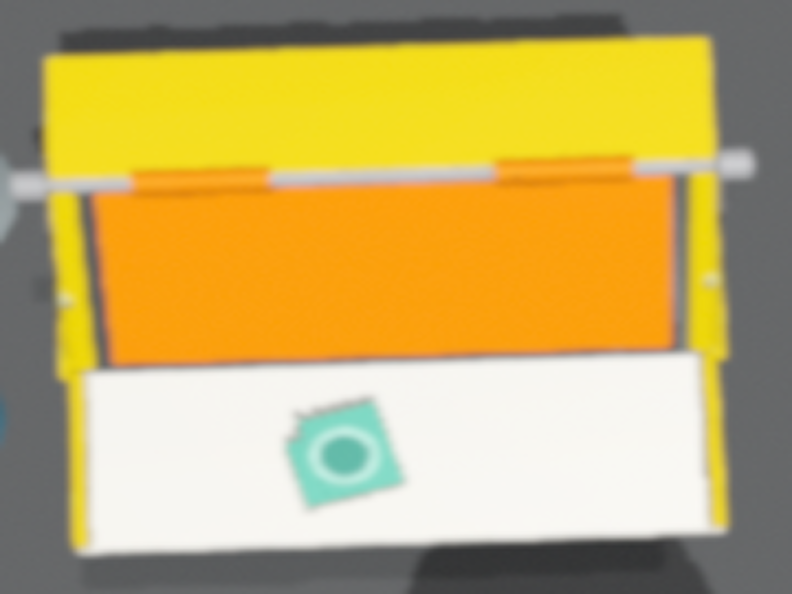

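```bash
cat > h.py <<'E'
import numpy as np,cv2
from bench import readout, imaging
YAW=np.radians(1.72);O=np.array([.5235,.0703]);R=np.array([[np.cos(YAW),-np.sin(YAW)],[np.sin(YAW),np.cos(YAW)]])
def tobin(p): return (R.T@(np.asarray(p)[:2]-O))*1000
def tow(b): return O+R@(np.asarray(b)/1000)
def plane(d,u,v,z):
    T=d["T"];r=T[:3,:3]@[(u-d["cx"])/d["fx"],(v-d["cy"])/d["fy"],1];t=T[:3,3];return t+r*(z-t[2])/r[2]
def st():
    s=readout.observe();y=s["tcp_rot"][:,1];x=s["tcp_rot"][:,0]
    print("t",round(s["time"],2),"tcp",s["ee_pos"].round(4),"bin",tobin(s["ee_pos"]).round(1),"jaw deg",np.degrees(np.arctan2(y[1],y[0])).round(2),"x",x.round(3),"F",s["wrist_force"].round(1),"w",round(s["gripper_width"],4));return s
def shot(name,n,box=None,f=3):
    d=imaging.get_image(name);c=d["color"][:,:,::-1]
    if box: c=cv2.resize(c[box[1]:box[3],box[0]:box[2]],None,fx=f,fy=f,interpolation=cv2.INTER_CUBIC)
    cv2.imwrite(f"pics/{n}.png",c);return d
def block(d,name):
    hsv=cv2.cvtColor(d["color"],cv2.COLOR_RGB2HSV)
E
python3 - <<'E'
from h import *
d=np.load("top0.npz")
hsv=cv2.cvtColor(d["color"],cv2.COLOR_RGB2HSV)
m=((hsv[...,0]>70)&(hsv[...,0]<95)&(hsv[...,1]>50)).astype(np.uint8);m[:, :262]=0;m[:,305:]=0;m[:268]=0;m[306:]=0
c=max(cv2.findContours(m,0,2)[0],key=cv2.contourArea)
r=cv2.boxPoints(cv2.minAreaRect(c));print(r)
q=np.array([tobin(plane(d,u,v,.135)) for u,v in r]);print(q.round(1),q.mean(0))
for u,v in [((308/4.4)+205,508/3.6+160),(405/4.4+205,483/3.6+160),(375/4.4+205,398/3.6+160),(345/4.4+205,453/3.6+160)]: print(tobin(plane(d,u,v,.135)).round(1))
print(tow([-54.2,-7]))
for cap,z,u,v in [("ambercap",.13,430,248)]: print(tobin(plane(d,u,v,z)))
E
```

```text
[[267.80002 278.4    ]
 [289.1     271.30002]
 [296.4     293.20004]
 [275.1     300.30002]]
[[-29.7  43.1]
 [-19.5   8.5]
 [-55.1  -2. ]
 [-65.2  32.4]] [-42.37491176  20.47421003]
[-66.5  32.6]
[-56.7  -3. ]
[-18.4   6.6]
[-42.6  18.4]
[0.46953453 0.06167633]
[  10.33800307 -222.2051428 ]
```

>>> send_rows(rows=[[0,0,2.4,1.57,3.36,0,1],[0,0,2.4,1.57,3.36,0,1],[0,0,2.4,1.57,3.36,0,1],[0,0,2.4,1.57,3.36,0,1],[0,0,2.4,1.57,3.36,0,1],[0,0,2.4,1.57,3.36,0,1],[0,0,2.4,1.57,3.36,0,1],[0,0,2.4,1.57,3.36,0,1]])

```text
time: 0.82
ee_pos: [0.3445, -0.2067, 0.2312]
tcp_rot: [[-0.0, 0.694, -0.72], [0.0, -0.72, -0.694], [-1.0, -0.0, -0.0]]
wrist_force: [0.5, -0.7, -0.8]
gripper_width: 0.0857
```

>>> send_rows(rows=[[0,0,2.4,1.57,3.36,0,1],[0,0,2.4,1.57,3.36,0,1],[0,0,2.4,1.57,3.36,0,1],[0,0,2.4,1.57,3.36,0,1],[0,0,2.4,1.57,3.36,0,1],[0,0,2.4,1.57,3.36,0,1],[0,0,2.4,1.57,3.36,0,1],[0,0,2,1.57,3.36,0,1]])

```text
time: 1.48
ee_pos: [0.4701, 0.0623, 0.2311]
tcp_rot: [[-0.0, 0.889, -0.458], [-0.0, -0.458, -0.889], [-1.0, -0.0, 0.0]]
wrist_force: [1.2, -0.8, -0.1]
gripper_width: 0.0856
```

```bash
python3 - <<'E'
from h import *
st();d=shot("side","s1",(200,100,460,300));e=shot("wrist","w1");np.savez("s1.npz",**d);np.savez("w1.npz",**e)
E
```

```text
t 1.48 tcp [0.4701 0.0623 0.2311] bin [-53.6  -6.4] jaw deg -27.24 x [-0. -0. -1.] F [ 1.2 -0.8 -0.1] w 0.0856
```

View pics/s1.png

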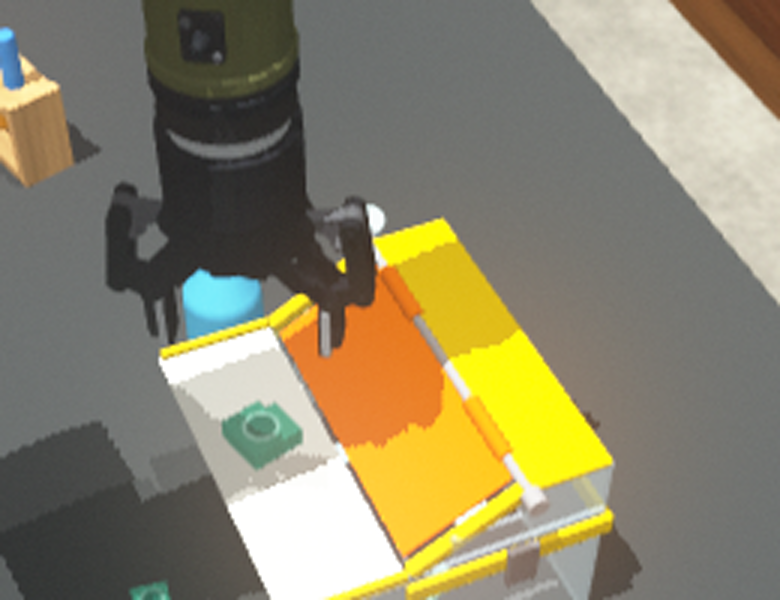

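View pics/w1.png

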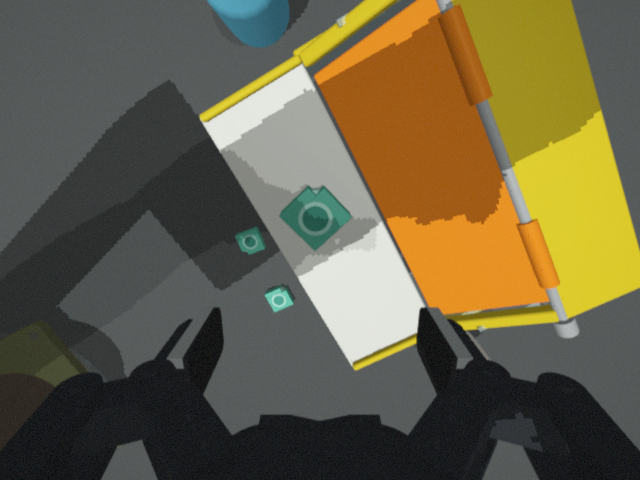

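The side view shows the outer knuckles bulging beyond the finger tips. I'll measure the tip geometry from depth.

```bash
python3 - <<'E'
from h import *
s=readout.observe();t=s["ee_pos"];Rt=s["tcp_rot"]
for n in ["w1","s1"]:
    d=np.load(n+".npz");Z=d["range_z"];v,u=np.mgrid[:480,:640]
    W=np.stack([(u-d["cx"])/d["fx"]*Z,(v-d["cy"])/d["fy"]*Z,Z],-1)@d["T"][:3,:3].T+d["T"][:3,3]
    L=((W-t)@Rt)*1000  # tool coords
    m=(Z>0)&(L[...,0]>-90)&(abs(L[...,1])<85)&(abs(L[...,2])<40)&(W[...,2]>.19)
    p=L[m];print(n,m.sum())
    for lo in range(-90,10,6):
        q=p[(p[:,0]>=lo)&(p[:,0]<lo+6)]
        for sg in (-1,1):
            k=q[q[:,1]*sg>0]
            if len(k)>3: print(lo,sg,len(k),"y",k[:,1].min().round(1),k[:,1].max().round(1),"z",k[:,2].min().round(1),k[:,2].max().round(1))
E
```

```text
w1 50045
-90 -1 4995 y -70.6 -0.0 z -22.4 -5.5
-90 1 5336 y 0.0 73.4 z -22.3 -5.6
-84 -1 5044 y -71.4 -0.1 z -22.3 1.6
-84 1 5278 y 0.1 74.8 z -22.4 2.1
-78 -1 3479 y -72.5 -0.2 z -22.0 8.9
-78 1 3633 y 0.0 75.0 z -22.2 8.3
-72 -1 4223 y -72.8 -6.1 z -21.0 9.0
-72 1 4234 y 32.3 75.8 z -21.1 9.1
-66 -1 2723 y -73.5 -35.2 z -18.1 8.8
-66 1 2658 y 37.9 76.3 z -18.5 9.0
-60 -1 817 y -70.9 -39.7 z -18.2 -9.2
-60 1 791 y 42.9 74.2 z -18.2 -9.7
-54 -1 572 y -52.9 -40.6 z -16.3 -2.8
-54 1 585 y 43.5 55.8 z -17.1 -2.1
-48 -1 601 y -55.0 -40.5 z -16.0 6.4
-48 1 603 y 43.6 57.9 z -16.3 5.7
-42 -1 630 y -55.1 -40.7 z -16.0 7.3
-42 1 630 y 43.5 57.7 z -15.9 7.7
-36 -1 562 y -55.1 -40.6 z -15.7 7.5
-36 1 562 y 43.6 58.1 z -15.7 6.8
-30 -1 486 y -55.0 -40.7 z -16.0 7.2
-30 1 475 y 43.6 58.0 z -15.8 7.5
-24 -1 393 y -54.5 -40.7 z -15.9 7.4
-24 1 400 y 43.7 57.4 z -16.1 7.4
-18 -1 168 y -47.9 -40.9 z -15.2 6.9
-18 1 167 y 43.7 50.9 z -15.3 6.5
s1 1225
-90 -1 88 y -72.5 -0.1 z -0.6 19.6
-90 1 79 y 0.4 70.9 z -13.5 19.5
-84 -1 111 y -73.7 -0.5 z -12.2 19.9
-84 1 145 y 1.1 71.9 z -14.3 20.6
-78 -1 61 y -74.0 -0.6 z -11.1 18.5
-78 1 85 y 0.7 71.8 z -16.0 19.7
-72 -1 116 y -75.3 -37.4 z -9.8 16.6
-72 1 113 y 35.5 73.4 z -10.1 16.1
-66 -1 49 y -74.0 -40.2 z -8.9 15.9
-66 1 72 y 38.3 73.4 z -10.2 16.4
-60 -1 17 y -63.7 -45.0 z 6.0 14.4
-60 1 19 y 41.6 61.3 z 5.8 15.3
-54 -1 24 y -55.7 -42.9 z 1.2 13.2
-54 1 20 y 42.9 56.2 z 7.7 14.0
-48 -1 28 y -56.8 -43.1 z -6.0 13.1
-48 1 17 y 42.9 55.5 z -0.4 13.3
-42 -1 23 y -56.9 -43.2 z -2.8 12.8
-42 1 24 y 42.8 55.7 z 2.9 13.9
-36 -1 26 y -56.4 -43.2 z -10.6 13.1
-36 1 27 y 42.5 55.6 z 3.1 13.9
-30 -1 29 y -57.2 -42.9 z -5.9 13.6
-30 1 17 y 42.4 55.5 z 5.6 13.7
-24 -1 16 y -53.9 -43.1 z -4.2 13.4
-24 1 13 y 42.4 52.3 z 6.4 14.9
-18 1 4 y 43.9 48.7 z 5.5 11.9
```

```bash
python3 - <<'E'
from h import *
s=readout.observe();t=s["ee_pos"];Rt=s["tcp_rot"]
d=np.load("w1.npz");Z=d["range_z"];v,u=np.mgrid[:480,:640]
W=np.stack([(u-d["cx"])/d["fx"]*Z,(v-d["cy"])/d["fy"]*Z,Z],-1)@d["T"][:3,:3].T+d["T"][:3,3]
L=((W-t)@Rt)*1000
m=(Z>0)&(abs(L[...,2])<25)&(L[...,1]<0)&(L[...,0]>-100)&(W[...,2]>.19)
p=L[m]
for y in range(-76,-40,2):
    q=p[(p[:,1]>=y)&(p[:,1]<y+2)]
    if len(q): print(y,"lowest toolx",np.percentile(q[:,0],99).round(1),q[:,0].max().round(1))
B=(W[...,:2]-O)@R*1000;z=W[...,2]*1000
for yb in range(-100,110,15):
    k=(abs(B[...,1]-yb)<6)
    print(yb,[(xb,np.round(np.percentile(z[k&(abs(B[...,0]-xb)<1.5)],90),1)) for xb in (68,71,74,77,80,83) if (k&(abs(B[...,0]-xb)<1.5)).sum()>2])
for a in (15,25,35,45,55,65): 
    k=(abs(B[...,1])<20)&(abs(B[...,0]-a)<2)&(z<190);print(a,np.median(z[k]).round(1) if k.any() else None)
E
```

```text
-74 lowest toolx -60.9 -60.3
-72 lowest toolx -60.0 -59.3
-70 lowest toolx -59.3 -58.2
-68 lowest toolx -59.3 -58.4
-66 lowest toolx -58.9 -56.3
-64 lowest toolx -57.4 -54.9
-62 lowest toolx -57.0 -54.3
-60 lowest toolx -56.7 -54.2
-58 lowest toolx -57.5 -56.2
-56 lowest toolx -26.1 -23.7
-54 lowest toolx -22.3 -19.9
-52 lowest toolx -21.7 -20.0
-50 lowest toolx -50.9 -20.4
-48 lowest toolx -18.2 -17.1
-46 lowest toolx -18.9 -17.0
-44 lowest toolx -18.6 -16.8
-42 lowest toolx -13.6 -12.1
-100 [(68, np.float64(160.8)), (71, np.float64(162.8)), (74, np.float64(164.6)), (77, np.float64(168.3)), (80, np.float64(169.5)), (83, np.float64(169.9))]
-85 [(68, np.float64(161.1)), (71, np.float64(162.9)), (74, np.float64(168.5)), (77, np.float64(171.0)), (80, np.float64(171.9)), (83, np.float64(171.0))]
-70 [(68, np.float64(161.4)), (71, np.float64(162.9)), (74, np.float64(168.7)), (77, np.float64(170.9)), (80, np.float64(171.6)), (83, np.float64(171.2))]
-55 [(68, np.float64(161.2)), (71, np.float64(162.9)), (74, np.float64(168.2)), (77, np.float64(171.1)), (80, np.float64(171.7)), (83, np.flo
[... 909 characters left out ...]
.7)), (83, np.float64(169.7))]
50 [(68, np.float64(161.4)), (71, np.float64(163.1)), (74, np.float64(168.7)), (77, np.float64(171.1)), (80, np.float64(172.1)), (83, np.float64(171.5))]
65 [(68, np.float64(161.5)), (71, np.float64(163.1)), (74, np.float64(168.8)), (77, np.float64(171.3)), (80, np.float64(172.0)), (83, np.float64(171.4))]
80 [(68, np.float64(161.3)), (71, np.float64(163.1)), (74, np.float64(168.6)), (77, np.float64(171.5)), (80, np.float64(172.0)), (83, np.float64(171.3))]
95 [(68, np.float64(161.5)), (71, np.float64(163.3)), (74, np.float64(165.9)), (77, np.float64(169.9)), (80, np.float64(171.4)), (83, np.float64(170.7))]
15 129.5
25 135.2
35 141.0
45 146.9
55 152.6
65 158.3
```

>>> send_rows(rows=[[0,0,0,0,-0.1,-1.8,1],[0,0,0,0,0,-1.8,1],[0,0,0,0,0,-1.8,1],[0,0,0,0,0,-1.8,1],[0,0,0,0,0,-1.5,1],[0,0,0,0,0,-1.4,1],[0,0,0,0,0,-0.8,1],[0,0,0,0,0,-0.4,1]])

```text
time: 2.25
ee_pos: [0.4686, 0.0587, 0.117]
tcp_rot: [[-0.003, 0.888, -0.46], [-0.001, -0.46, -0.888], [-1.0, -0.002, 0.002]]
wrist_force: [0.3, 0.3, 0.8]
gripper_width: 0.0851
```

```bash
python3 - <<'E'
from h import *
st();d=shot("side","s2",(220,140,420,290),4);e=shot("wrist","w2")
st()
E
```

```text
t 2.25 tcp [0.4686 0.0587 0.117 ] bin [-55.2 -10. ] jaw deg -27.42 x [-0.003 -0.001 -1.   ] F [0.3 0.3 0.8] w 0.0851
t 2.35 tcp [0.4693 0.0589 0.1179] bin [-54.5  -9.7] jaw deg -27.4 x [-0.001 -0.    -1.   ] F [ 0.9  0.3 -0.4] w 0.0851
```

View pics/s2.png

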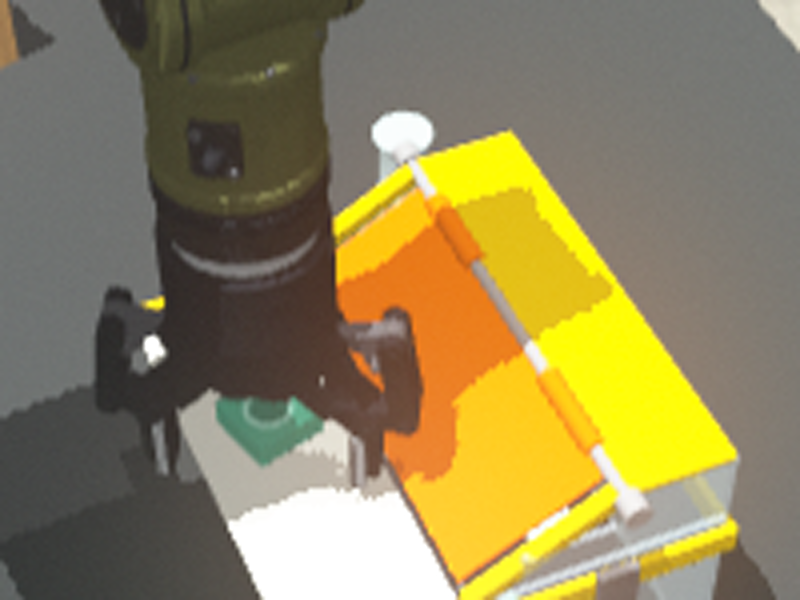

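View pics/w2.png

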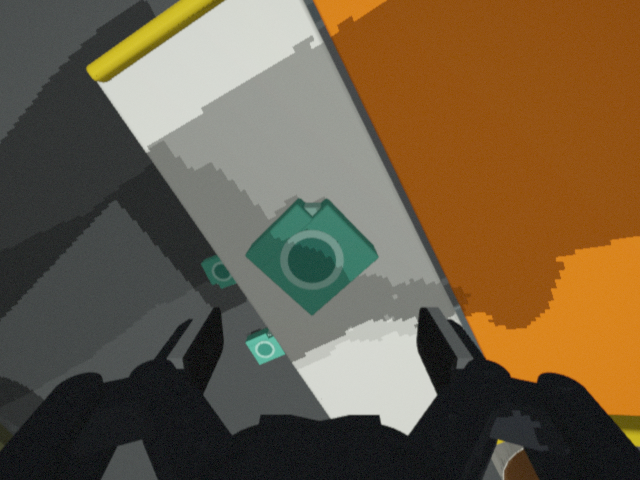

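The side view shows B behind the block and A just in front of the flap. In the wrist view the B corner is at (222, 310) and the block's back face runs (247, 255)–(312, 313). I'll shift 3 mm in +y and advance.

>>> send_rows(rows=[[0,0,0,0.2,0.3,0,1],[0,0,0,0.3,0.01,0,1],[0,0,0,0.3,0.01,0,1],[0,0,0,0.3,0.01,0,1],[0,0,0,0.3,0.01,0,1],[0,0,0,0.3,0.01,0,1],[0,0,0,0.3,0.01,0,1],[0,0,0,0.3,0.01,0,1]])

```text
time: 3.02
ee_pos: [0.4933, 0.0631, 0.1183]
tcp_rot: [[0.0, 0.888, -0.46], [-0.0, -0.46, -0.888], [-1.0, 0.0, 0.0]]
wrist_force: [-0.2, -0.7, 0.1]
gripper_width: 0.0858
```

```bash
python3 - <<'E'
from h import *
e=shot("wrist","w3");d=shot("side","s3",(220,140,420,290),4);st()
E
```

```text
t 3.12 tcp [0.4936 0.0631 0.1183] bin [-30.1  -6.3] jaw deg -27.38 x [ 0.  0. -1.] F [-0.6  0.1  0.8] w 0.0852
```

View pics/w3.png

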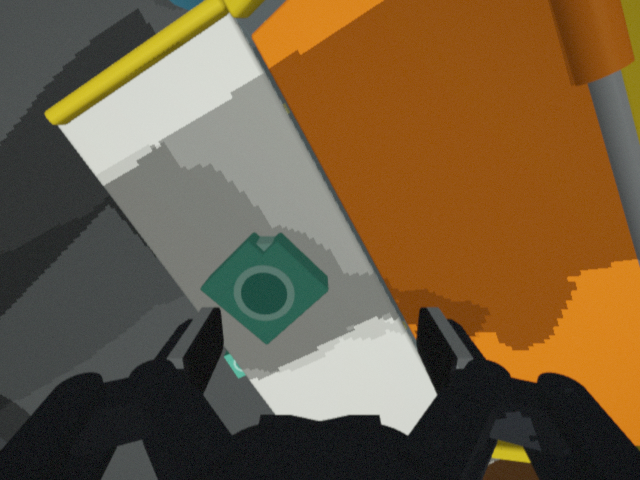

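View pics/s3.png

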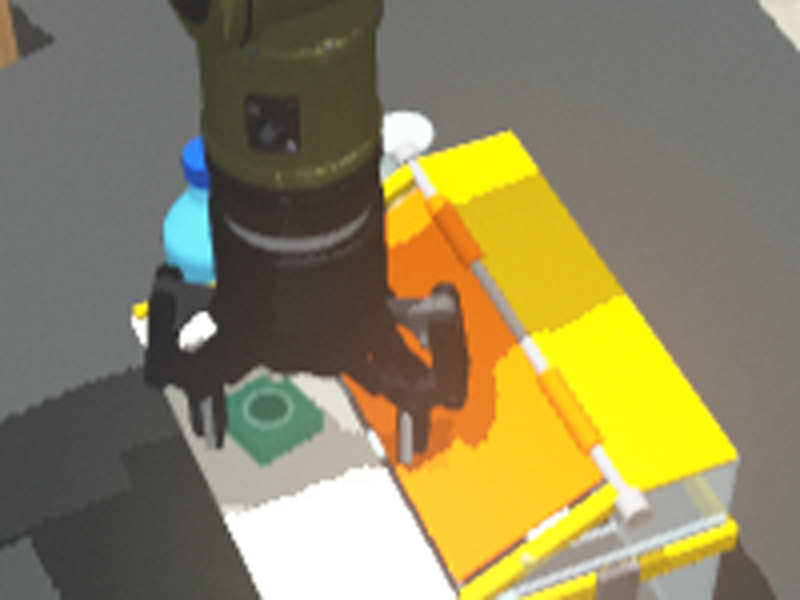

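B's corner at (222, 310) is about to touch the block's back face, roughly 5 mm left of its middle, as planned. Advancing.

>>> send_rows(rows=[[0,0,0,0.2,0.01,0,1],[0,0,0,0.2,0.01,0,1],[0,0,0,0.2,0.01,0,1],[0,0,0,0.2,0.01,0,1],[0,0,0,0.2,0.01,0,1],[0,0,0,0.2,0.01,0,1],[0,0,0,0.2,0,0,1],[0,0,0,0.1,0,0,1]])

```text
time: 3.78
ee_pos: [0.5079, 0.0637, 0.1182]
tcp_rot: [[-0.001, 0.888, -0.46], [0.0, -0.46, -0.888], [-1.0, -0.001, 0.0]]
wrist_force: [-4.6, 0.7, 1.4]
gripper_width: 0.0852
```

```bash
python3 - <<'E'
from h import *
e=shot("wrist","w4");d=shot("side","s4",(220,140,420,290),4);st()
E
```

```text
t 3.88 tcp [0.508  0.0637 0.1182] bin [-15.7  -6.2] jaw deg -27.37 x [-0.  0. -1.] F [-4.2 -0.   1.7] w 0.0852
```

View pics/w4.png

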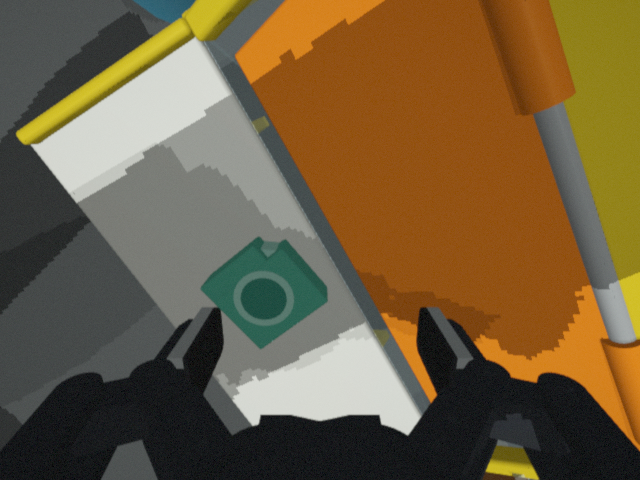

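View pics/s4.png

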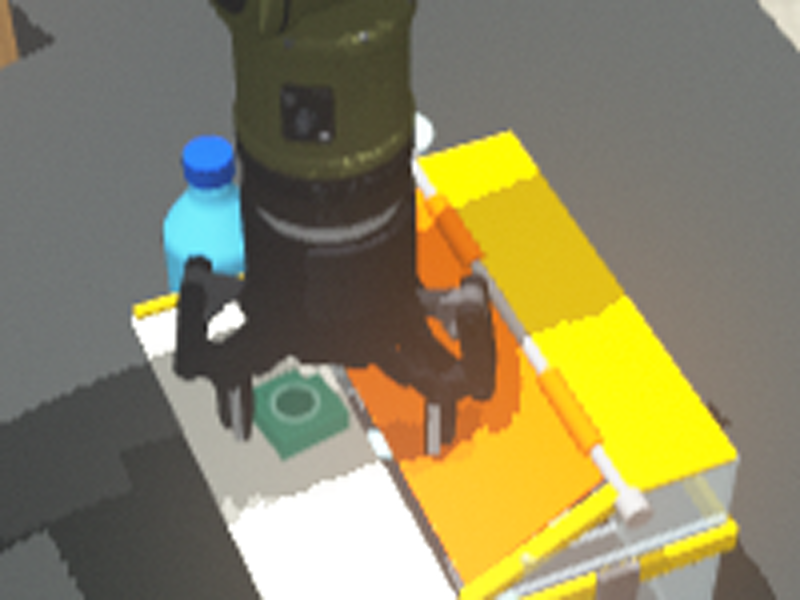

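The block moves with B and has turned only slightly. The flap is starting to open, with about 8 mm left to the sill at (340, 280). Advancing 20 mm.

>>> send_rows(rows=[[0,0,0,0.25,0.01,0,1],[0,0,0,0.25,0.01,0,1],[0,0,0,0.25,0.01,0,1],[0,0,0,0.25,0.01,0,1],[0,0,0,0.25,0.01,0,1],[0,0,0,0.25,0.01,0,1],[0,0,0,0.25,0,0,1],[0,0,0,0.25,0,0,1]])

```text
time: 4.55
ee_pos: [0.5262, 0.0643, 0.1176]
tcp_rot: [[-0.004, 0.888, -0.46], [0.0, -0.46, -0.888], [-1.0, -0.004, 0.002]]
wrist_force: [-7.8, -0.4, 0.3]
gripper_width: 0.0854
```

```bash
python3 - <<'E'
from h import *
e=shot("wrist","w5");d=shot("side","s5",(220,140,420,290),4);st()
E
```

```text
t 4.65 tcp [0.5266 0.0642 0.1176] bin [ 2.9 -6.1] jaw deg -27.38 x [-0.003  0.    -1.   ] F [-6.8  1.5  1.7] w 0.0855
```

View pics/w5.png

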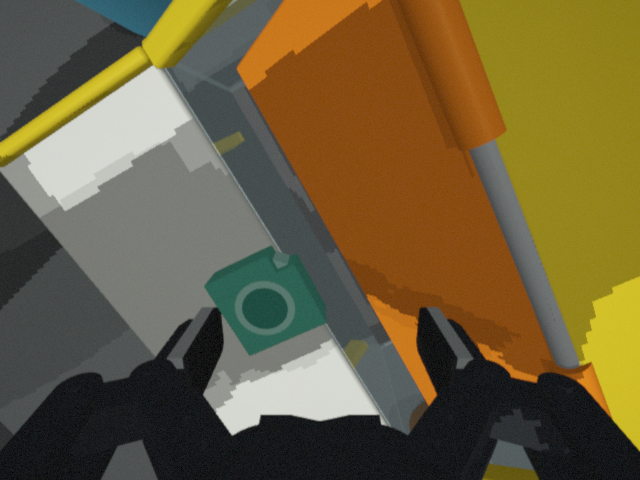

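View pics/s5.png

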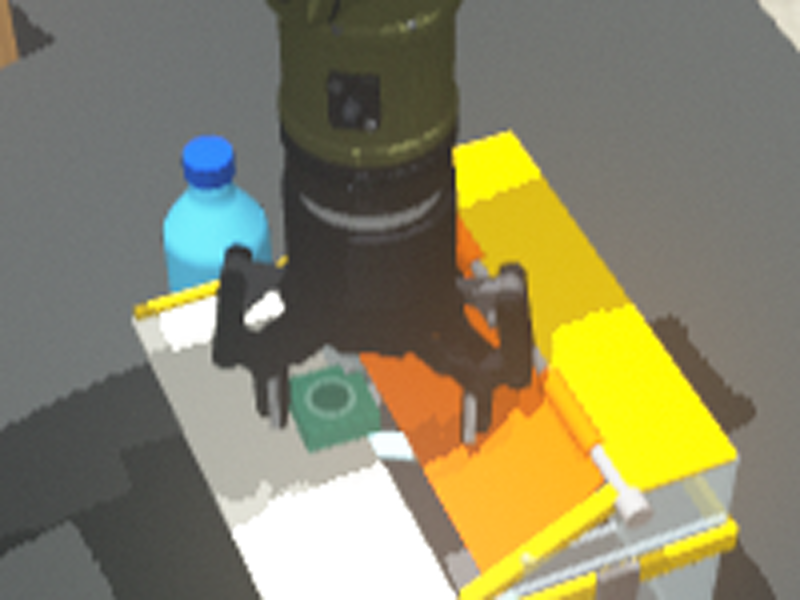

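The block is now nearly square to the sill and its front is at the edge. The gap is about 25–30 mm. Advancing 9 mm to open the flap further.

>>> send_rows(rows=[[0,0,0,0.15,0.01,0,1],[0,0,0,0.15,0.01,0,1],[0,0,0,0.15,0.01,0,1],[0,0,0,0.15,0.01,0,1],[0,0,0,0.15,0,0,1],[0,0,0,0.15,0,0,1],[0,0,0,0,0,0,1],[0,0,0,0,0,0,1]])

```text
time: 5.32
ee_pos: [0.5333, 0.0646, 0.1167]
tcp_rot: [[-0.008, 0.888, -0.46], [-0.0, -0.46, -0.888], [-1.0, -0.007, 0.004]]
wrist_force: [-9.2, 0.1, -1.1]
gripper_width: 0.0853
```

```bash
python3 - <<'E'
from h import *
e=shot("wrist","w6");d=shot("side","s6",(220,140,420,290),4);s=st()
Z=e["range_z"];v,u=np.mgrid[:480,:640]
W=np.stack([(u-e["cx"])/e["fx"]*Z,(v-e["cy"])/e["fy"]*Z,Z],-1)@e["T"][:3,:3].T+e["T"][:3,3]
hsv=cv2.cvtColor(e["color"],cv2.COLOR_RGB2HSV)
B=(W[...,:2]-O)@R*1000;z=W[...,2]*1000
m=(hsv[...,0]>8)&(hsv[...,0]<17)&(hsv[...,1]>150)&(z<158)&(z>80)&(B[...,0]<78)&(Z>0)
a=np.arctan2(165-z[m],78-B[...,0][m]);print("flap",(np.median(a)-np.pi/6).round(3),m.sum())
g=(hsv[...,0]>65)&(hsv[...,0]<95)&(hsv[...,1]>80)&(abs(z-135)<4)&(B[...,0]>-80);print("block",np.median(B[g],0),z[g].mean(),g.sum(), B[g].min(0),B[g].max(0))
E
```

```text
t 5.42 tcp [0.5333 0.0646 0.1167] bin [ 9.6 -6. ] jaw deg -27.38 x [-0.008 -0.    -1.   ] F [-8.9  0.  -0.3] w 0.0855
flap 0.52 40762
block [-2.99312201 13.82707535] 134.81012645724488 6360 [-30.33828011 -28.40773893] [52.47792809 34.8102766 ]
```

View pics/w6.png

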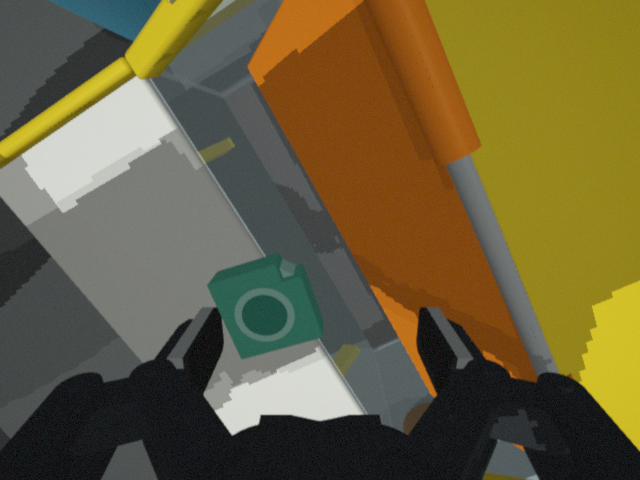

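View pics/s6.png

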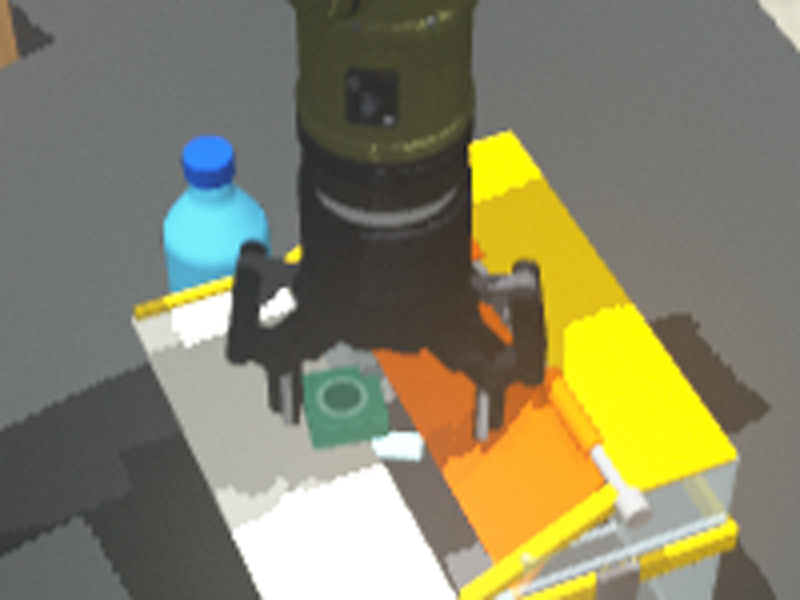

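Flap at 0.52 rad and the block's centre about 3 mm before the sill. I'll now turn the hand about 12° while advancing. That brings B forward against the block and moves A sideways, clear of it.

>>> send_rows(rows=[[0,0,-1,0.15,-0.1,0,1],[0,0,-1,0.15,-0.12,0,1],[0,0,-1.5,0.15,-0.12,0,1],[0,0,-1.5,0.12,-0.12,0,1],[0,0,-1.5,0.12,-0.12,0,1],[0,0,-1.5,0.12,-0.12,0,1],[0,0,-2,0.12,-0.12,0,1],[0,0,-2,0.12,-0.12,0,1]])

```text
time: 6.08
ee_pos: [0.5443, 0.0571, 0.1173]
tcp_rot: [[-0.006, 0.773, -0.635], [0.004, -0.634, -0.773], [-1.0, -0.008, 0.001]]
wrist_force: [-9.5, 4.7, 2.2]
gripper_width: 0.0854
```

```bash
cat >> h.py <<'E'
def flap(e):
    Z=e["range_z"];v,u=np.mgrid[:480,:640]
    W=np.stack([(u-e["cx"])/e["fx"]*Z,(v-e["cy"])/e["fy"]*Z,Z],-1)@e["T"][:3,:3].T+e["T"][:3,3]
    hsv=cv2.cvtColor(e["color"],cv2.COLOR_RGB2HSV)
    B=(W[...,:2]-O)@R*1000;z=W[...,2]*1000
    m=(hsv[...,0]>8)&(hsv[...,0]<17)&(hsv[...,1]>150)&(z<158)&(z>80)&(B[...,0]<78)&(Z>0)
    a=np.arctan2(165-z[m],78-B[...,0][m]);print("flap",(np.median(a)-np.pi/6).round(3),m.sum())
    g=(hsv[...,0]>65)&(hsv[...,0]<95)&(hsv[...,1]>80)&(Z>0)&(z<145)&(abs(B[...,0])<130)&(abs(B[...,1])<110)&(B[...,0]>-50)
    if g.any(): print("green",np.median(B[g],0).round(1),"z",np.median(z[g]).round(1),g.sum())
E
python3 - <<'E'
from h import *
e=shot("wrist","w7");d=shot("side","s7",(220,140,420,290),4);s=st();flap(e);flap(d)
E
```

```text
t 6.18 tcp [0.5444 0.0568 0.1173] bin [ 20.5 -14.2] jaw deg -39.35 x [-0.006  0.003 -1.   ] F [-10.1   4.2   2.1] w 0.0854
flap 0.667 22504
green [30.   5.1] z 20.8 635
flap -0.3 2557
green [48.9  8.5] z 22.5 138
```

View pics/w7.png

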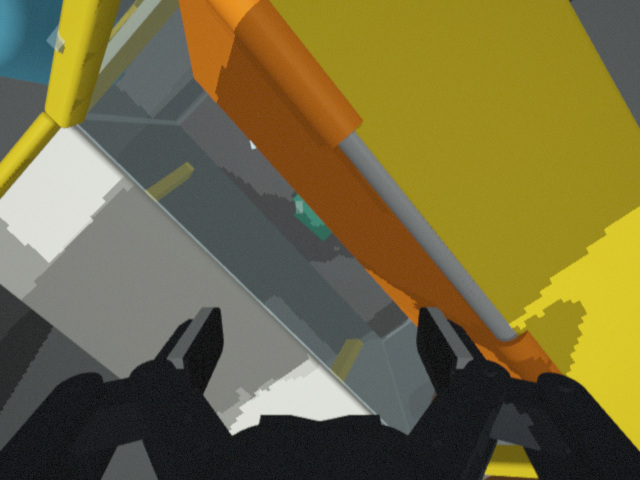

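View pics/s7.png

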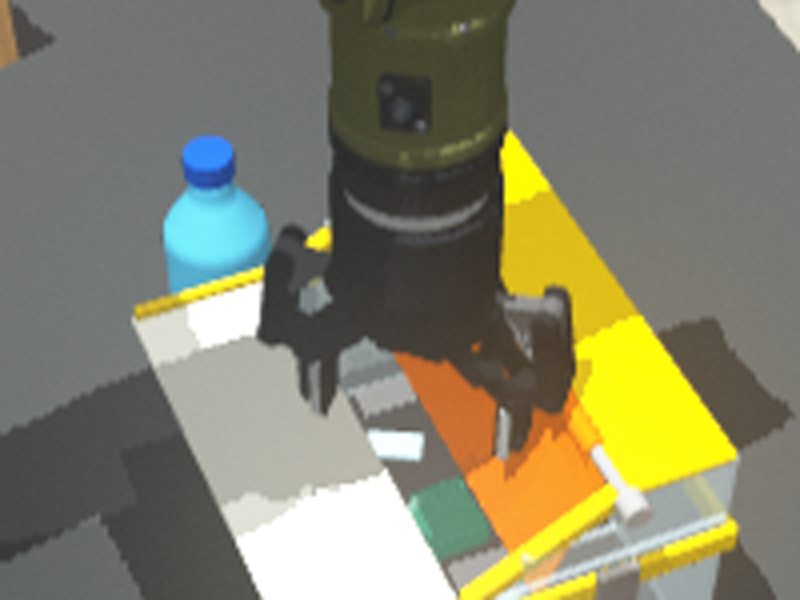

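The block is in the bin (z≈21), with the flap still held at 0.67 rad. Now backing out.

>>> send_rows(rows=[[0,0,0,0,0,0,1],[0,0,0,-0.8,0,0,1],[0,0,0,-1,0,0,1],[0,0,0,-1.2,0,0,1],[0,0,0,-1.2,0,0,1],[0,0,0,-1.4,0,0.1,1],[0,0,0,-1.4,0,0.1,1],[0,0,0,-1.4,0,0.5,1]])

```text
time: 6.85
ee_pos: [0.4652, 0.0553, 0.1255]
tcp_rot: [[0.004, 0.773, -0.634], [0.0, -0.634, -0.773], [-1.0, 0.003, -0.002]]
wrist_force: [0.3, -0.2, 0.3]
gripper_width: 0.0853
```

>>> send_rows(rows=[[0,0,0,-0.5,0,1.5,1],[0,0,0,-1,0,1.8,1],[0,0,0,-1.5,0,1.8,1],[0,0,0,-1.5,0,1.8,1],[0,0,0,-1.5,0,1.8,1],[0,0,0,-1,0,1.5,1],[0,0,0,-0.5,0,0.8,1],[0,0,0,0,0,0,1]])

```text
time: 7.52
ee_pos: [0.3905, 0.0555, 0.2376]
tcp_rot: [[0.007, 0.773, -0.634], [0.001, -0.634, -0.773], [-1.0, 0.005, -0.005]]
wrist_force: [0.2, -0.1, 0.8]
gripper_width: 0.0856
```

```bash
python3 - <<'E'
from h import *
d=shot("side","s8",(200,130,440,330),3.3);e=shot("top","t8");s=st();flap(e);flap(d)
E
```

```text
t 7.62 tcp [0.39   0.0554 0.2355] bin [-133.9  -10.9] jaw deg -39.37 x [ 0.003  0.    -1.   ] F [ 0.2  0.3 -1.1] w 0.0853
flap -0.052 1964
flap -0.38 4314
```

View pics/s8.png

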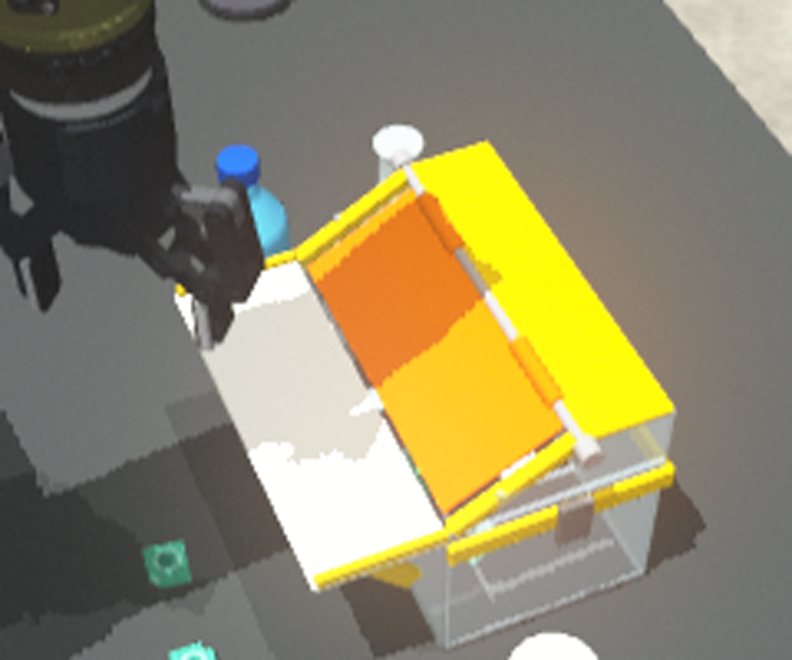

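View pics/t8.png

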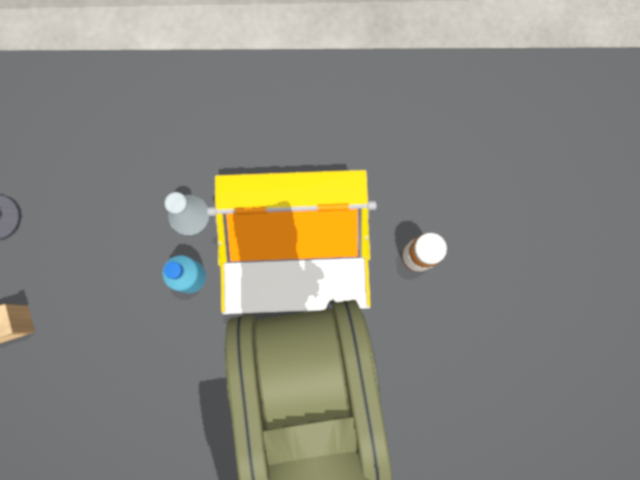

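The flap is shut with its lower edge on the sill and the ledge is empty. The bottles and flask sit at the same pixels as at the start: (173, 270), (176, 203) and (430, 248). The hand is clear, so I'm handing in.

```bash
python3 -c "
from bench import bot
print(bot.hand_in())"
```

```text
the job is handed in; nothing more can be done
None
```

The block is in the bin and the flap has sprung shut. I handed the job in at about 7.6 s; the hand-in gives no verdict.

- **Opening and pushing:** One fingertip opened the flap while the other pushed the block along the ledge behind it. With the block still on the ledge, I measured the flap at 0.52 rad. I then turned the hand about 12° while advancing, which pushed the block over the sill.
- **The drop:** The block landed on the bin floor (measured z about 21 mm). The fingertip was still holding the flap, measured at 0.67 rad, with about 10 N at the wrist.
- **After backing out:** The side and top pictures show the flap shut on the sill and the ledge empty. The bottles and flask are where they started, and the wrist force is about zero.

**Checks that fell short:**
- **Final flap angle:** My depth-based flap angle was unreliable in the last two pictures. It read -0.05 rad from the top view and -0.38 rad from the side view, where my color filter also catches other surfaces. I judged "shut" from the pictures.
- **Block at rest:** With the flap shut, the block was mostly hidden in the last pictures. Its resting position comes from the measurement just after the drop.

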